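Stand the fallen bookend up and close the row of books

ROBOT

A 7-joint arm with a two-finger parallel gripper is mounted at the origin on the work surface. World frame = base frame: x ahead of the robot, y to its left, z up, the work surface at z = 0. Lengths are in m, angles in rad, forces in N, time in s.
With the tool pointing down it reaches from about 0.4 to 0.85 m from the base axis. Payload 4.5 kg.
Tool frame: the origin (TCP) lies where the fingers leave the gripper's body, on its centre line; the fingertips stand 64 mm ahead of it and the grasp point (between the pads) lies 45 mm ahead of it; z points along the fingers, y is the direction in which the jaws open and shut (so a half turn about z gives the same grasp; the last joint's range is limited). The gripper opens to 88 mm and grips with 3 to 60 N. Pads are 18 mm wide; open, the fingers measure 123 mm over their backs; the gripper's body (75 mm by 187 mm) begins 45 mm behind the grasp point.
Start: joints at [-1.298, 0.689, -0.195, 1.565, 0.157, 0.902, -0.215], TCP at [0.148, 0.607, 0.303] pointing down, gripper open.
Joint ranges: [-3.01, 3.01], [-0.46, 2.08], [-1.47, 1.51], [0.13, 2.56], [-1, 4.14], [0.04, 2.09], [-2.66, 2.66]. Speed limits (rad/s): [2.57, 2.57, 3.14, 3.14, 3.14, 3.14, 3.14].

INTERFACE

Orientations are given as a unit quaternion [x, y, z, w].
In Python, from plant import monitor, snapshot, workorder, finder gives the robot as it stands.
- The arm moves only by the tool carry_out, never from a script. Its argument "motion" is one flat list of numbers, 6 for each row, row after row: the shift along the tool's x, y, z in cm, then the turn, a rotation vector about the tool's x, y, z in rad. In form: [x, y, z, rx, ry, rz, x, y, z, rx, ry, rz, ...]. A call has 1 to 8 rows; each row shifts and turns the commanded pose from where the row before left it, along the tool's axes as they then stand; what a row does not reach is not made up. A row lasts 1/8 s, in which the tool goes at most 62.5 mm and 10.7 degrees, less where a joint would pass 70% of its speed; a pose out of reach is approached as far as the arm can. A call with a gripper value outside its range is refused whole. "hand" is the finger opening in cm, from 0 to 8.81, set as the call begins (left out, the last holds). The fingers move at their own pace and stop on an object; "grip_force" is the grip in N (left out, the last holds). Time passes only in rows, so rows that do not move let the fingers close. It gives the time, the measured TCP pose, the force and the opening at its end, in the units of the state.
- monitor.get_state(): the state, without advancing time (a new reading comes with each control period).
- snapshot(name): name is "side" or "top"; returns a dict with "frame" (384x512x3 uint8, red, green, blue), "range_z" (384x512 float32, m along the optical axis (not along the pixel's ray), 0 where there is no reading), "fx", "fy", "cx", "cy" (pixels), "D" ([k1, k2, p1, p2, k3] as OpenCV has them; the pictures are not rectified), "rvec" (rotation vector, rad) and "tvec" (3), from world to camera coordinates, as OpenCV has them. Camera axes: x right, y down, z forward; pixel columns grow to the right and rows downward; lengths in m; the calibration is good to about 2 mm. A picture is of the moment at which its call begins.
- workorder.finish_job(): hands the job in, once; it reports no verdict.
Trained networks look in a picture, given as the dict that the camera call returned (one of the last four; its "shot" number tells which), for a name from the list of things; names that differ only in an ending like _2 or _b are one class to them, and where a whole thing is asked for, a point or a joint stands for the part that bears it (a point fixed in the world has none). Each returns a list of dicts, best first, with "p" (0 to 1); they miss things now and then, are a little off and sometimes report something else, mostly with a low value. They report only what shows in the picture. A call takes as long as a camera call. They do not tell look-alikes from the thing itself.
- finder.masks_of(picture, thing): "pixels" (384x512 bool, what is visible of it) and "extent" ([left, top, right, bottom] in pixels, round what is visible of it).
The state is a dict: "clock": time; "q": joint angles; "qd": joint speeds; "joint_torque": joint torques, N m; "tool_pos": TCP position; "eef_rot": TCP orientation; "contact_force": force on the tool from outside, world axes, zero at the start; "moment": the same for the moment, N m; "opening": opening from 0.0 (shut) to 1.0 (fully open).
Only numpy, scipy, OpenCV 4.12 (cv2) and the standard library are available. Lean on these libraries where they do the work, as an engineer would, in place of code of your own. Each camera call takes 0.05 s, during which the arm holds its last target. There are 200 camera calls.

TASK

The loose wooden bookend has fallen on its back beside the row of books. Without picking it up, push its foot over so that it stands upright again, still clear of the books, then push it along the table until its upright back sits flat against the cover of the end book, not sticking out past the cover's edges, and leave it standing there. Leave the mug, the jar and the clock where they are.

Things in the scene. Friction and masses are not known exactly. Their poses are not given: they have to be found in the camera images.
- bookend: Loose light-wood L, 110 wide, 0.45 kg: panel 110 tall x 12 thick, foot 95 long (from the panel's back) x 22 thick. Origin: middle of the heel edge, where panel back (plane z=0) and foot underside (plane y=0) meet; on the table fallen or standing. x along the width, y up the panel, z out along the foot. Fallen: z up, y level towards the books. Standing: y up, z level, away from the books.
- bookend_toe (a point): Middle of the free end of the bookend's foot, on its inner face (the face that is on top when standing; it looks towards the books when fallen); 95 mm along z and 22 mm along y from the heel. Pushed here away from the books with about 2 N, the fallen bookend turns about its heel; the heel may slip a few cm at most; past 40 to 45 degrees it drops onto its foot.
- bookend_top (a point): Middle of the panel's top edge, on its back; 110 mm along y from the heel. The standing bookend slides on the table under about 2 to 6 N; pushed low at the foot's end it does not tip.
- books: Five upright books, 190 to 215 tall, the row 135 long, immovable; another bookend stands at the far end. Origin: on the table at the foot of the end book's flat cover, the one facing the fallen bookend, at the middle of its width. Cover: 190 wide (along x), 205 tall, its face the plane y=0; y points into the row, -y towards the fallen bookend, z up. Place and yaw vary.
- mug: White mug, 80 diameter, 92 tall, handle to its own +y. Bystander: it stands either beside the books or to the right of the work, as the robot sees it. Origin: centre of its underside, z up.
- jar: Amber glass jar with a steel lid, 72 diameter, 110 tall. Bystander: it stands either beside the books or to the right of the work, as the robot sees it. Origin: centre of its underside, z up.
- clock: Black alarm clock, 50 (x) x 100 (y) x 57 tall. Bystander, to the right of the work as the robot sees it. Origin: centre of its underside, z up.
Not all that is in view belongs to the job. There is more than one size of the bookend; the job needs the largest.

How it is judged:
On the way, in this order (a step that is already met when the one before it is completed fails the run):
1. the bookend stands upright on its foot, still clear of the books (angle between bookend's own y axis and vertical below 0.07 rad and y of bookend in the frame of books below -0.03 m), for 0.2 s.
2. the standing bookend has been pushed against the end book (angle between bookend's own y axis and vertical below 0.07 rad and y of bookend in the frame of books above -0.006 m), for 0.2 s.
At the end, for the whole second after the job is handed in: The bookend stands upright (within 4 degrees) and at rest on the table, its heel within 6 mm of the end book's cover, its back parallel to the cover within 4 degrees, and its middle within 45 mm of the cover's middle, so that it hardly sticks out past the cover (5 mm at most) (all of step 2 and angle between the z axis of bookend and the y axis of books, either way round below 0.07 rad and x of bookend in the frame of books between -0.045 and 0.045 m and height (world z) of bookend below 0.006 m and linear speed of bookend below 0.01 m/s); the robot touches nothing.
It fails at once if the bookend is lifted: its heel leaves the table by more than 25 mm (height (world z) of bookend above 0.025 m).
It fails at once if the mug is shifted by more than 20 mm or tipped over (distance of mug from where it was at the start of the episode above 0.02 m or angle between mug's own z axis and vertical above 0.35 rad).
It fails at once if the jar is shifted by more than 20 mm or tipped over (distance of jar from where it was at the start of the episode above 0.02 m or angle between jar's own z axis and vertical above 0.35 rad).
It fails at once if the clock is shifted by more than 20 mm or tipped over (distance of clock from where it was at the start of the episode above 0.02 m or angle between clock's own z axis and vertical above 0.35 rad).
It also fails if it takes over 58 s, if anything falls off the work surface, if the arm or the gripper's body presses on something with over 40 N, if the wrist force passes 120 N, or if a joint passes its speed limit or range.

## Working session

There is one attempt and no reset: what is moved stays moved. The work goes in short steps, Python scripts to look and compute and a tool call to move; the robot and the scene stay as the last step left them, time stands still between calls to the robot, and variables do not carry over. Pictures are saved under pics/ and viewed, about 8 in all and at most 12, crops included, and the job is handed in when it is done.

Besides the shell and the picture viewer there is one more tool, called as name(argument=value, ...), one argument or row to a line, values as JSON. carry_out: Moves the arm, as the interface text tells. Its arguments: {"type":"object","properties":{"motion":{"type":"array"},"hand":{"type":"number"},"grip_force":{"type":"number"}},"required":["motion"]}

```bash
mkdir -p pics; cat > h.py <<'E'
import numpy as np, cv2
from plant import monitor, snapshot, workorder, finder
from scipy.spatial.transform import Rotation as R
def cloud(s):
    v,u=np.mgrid[0:384,0:512]
    K=np.array([[s['fx'],0,s['cx']],[0,s['fy'],s['cy']],[0,0,1]])
    p=cv2.undistortPoints(np.stack([u,v],-1).reshape(-1,1,2).astype(np.float64),K,np.array(s['D'])).reshape(384,512,2)
    z=s['range_z'][...,None]; P=np.concatenate([p*z,z],-1)
    M=cv2.Rodrigues(np.array(s['rvec'],float))[0]
    W=(P-np.array(s['tvec']).ravel())@M
    W[s['range_z']==0]=np.nan
    return W
def save(s,n,x=1): cv2.imwrite(f'pics/{n}.png',cv2.resize(s['frame'][...,::-1],None,fx=x,fy=x))
E
python3 - <<'E'
from h import *
S={}
for n in('top','side'):
    s=snapshot(n);W=cloud(s);save(s,n+'0',1.5)
    for t in('bookend','books','mug','jar','clock'):
        for d in finder.masks_of(s,t):
            m=d['pixels'];w=W[m];w=w[~np.isnan(w[:,0])]
            print(n,t,round(d['p'],2),np.round(d['extent']),np.round(np.median(w,0),3),np.round(np.percentile(w,[2,98],axis=0),3).tolist() if len(w) else 0)
st=monitor.get_state();print(st['tool_pos'],st['eef_rot'],st['clock'])
print(R.from_quat(st['eef_rot']).as_matrix().round(3))
E
```

```text
top bookend 0.82 [224. 240. 266. 278.] [ 0.352 -0.065  0.009] [[0.316, -0.101, 0.004], [0.391, -0.023, 0.066]]
top bookend 0.61 [172. 176. 221. 228.] [0.483 0.051 0.013] [[0.432, -0.003, 0.006], [0.538, 0.106, 0.097]]
top books 0.66 [ 37. 135. 137. 233.] [0.499 0.262 0.198] [[0.411, 0.21, 0.007], [0.591, 0.373, 0.215]]
top mug 0.57 [120.  95. 165. 137.] [0.69  0.194 0.046] [[0.647, 0.134, 0.002], [0.721, 0.228, 0.093]]
top jar 0.73 [369. 133. 410. 172.] [ 0.604 -0.398  0.103] [[0.577, -0.439, 0.001], [0.64, -0.375, 0.113]]
top clock 0.9 [362. 212. 412. 235.] [ 0.427 -0.399  0.055] [[0.401, -0.451, 0.023], [0.453, -0.355, 0.06]]
side bookend 0.94 [231. 167. 269. 196.] [ 0.485 -0.002  0.057] [[0.433, -0.007, 0.002], [0.538, 0.016, 0.095]]
side bookend 0.89 [188. 203. 224. 222.] [ 0.349 -0.093  0.027] [[0.306, -0.11, -0.001], [0.39, -0.027, 0.063]]
side bookend 0.64 [290. 183. 312. 216.] [ 0.643 -0.072  0.007] [[0.598, -0.103, -0.0], [0.669, -0.03, 0.064]]
side books 0.92 [221.  86. 277. 157.] [0.499 0.213 0.15 ] [[0.409, 0.206, 0.005], [0.589, 0.343, 0.213]]
side mug 0.6 [289. 131. 312. 162.] [0.682 0.162 0.061] [[0.645, 0.125, 0.005], [0.72, 0.228, 0.091]]
side jar 0.82 [294. 272. 326. 318.] [ 0.607 -0.432  0.089] [[0.577, -0.447, 0.007], [0.64, -0.387, 0.111]]
side jar 0.54 [228. 168. 264. 196.] [ 0.485 -0.002  0.056] [[0.429, -0.007, -0.001], [0.538, 0.026, 0.095]]
side clock 0.73 [217. 281. 245. 325.] [ 0.427 -0.422  0.053] [[0.398, -0.459, 0.001], [0.455, -0.359, 0.058]]
side clock 0.24 [231. 169. 268. 195.] [ 0.484 -0.002  0.056] [[0.431, -0.007, -0.001], [0.538, 0.019, 0.095]]
[0.14783    0.6072873  0.30273934] [1.19121630e-01 9.92879668e-01 3.90695364e-05 1.33319117e-05] 0.6
[[-0.972  0.237  0.   ]
 [ 0.237  0.972  0.   ]
 [-0.     0.    -1.   ]]
```

```bash
python3 - <<'E'
from h import *
s=snapshot('top');W=cloud(s)
a=s['frame'][90:300,20:430,::-1]
s2=snapshot('side');b=s2['frame'][70:280,180:340,::-1]
a=cv2.resize(a,None,fx=1.9,fy=1.9)[:,:];b=cv2.resize(b,None,fx=1.7,fy=1.7)
cv2.imwrite('pics/top1.png',a);cv2.imwrite('pics/side1.png',cv2.resize(b,None,fx=1.5,fy=1.5))
def fit(p,n):
    # p: xy points; line fit
    d=cv2.fitLine(p.astype(np.float32),cv2.DIST_HUBER,0,.01,.01).ravel();
    if d[0]<0:d[:2]*=-1
    print(n,len(p),'yaw',np.arctan2(d[1],d[0]).round(4),'pt',d[2:].round(4))
W2=cloud(s2);b=lambda W,x0,x1,y0,y1,z0,z1:W[(W[...,0]>x0)&(W[...,0]<x1)&(W[...,1]>y0)&(W[...,1]<y1)&(W[...,2]>z0)&(W[...,2]<z1)]
p=b(W2,.39,.61,.195,.235,.03,.195);fit(p[:,:2],'cover');print(np.percentile(p,[1,50,99],axis=0).round(4))
p=b(W2,.42,.55,-.03,.015,.03,.088);fit(p[:,:2],'foot underside');print(np.percentile(p,[1,50,99],axis=0).round(4))
p=b(W,.41,.56,-.03,.13,.006,.02);print('panel',len(p),cv2.minAreaRect(p[:,:2].astype(np.float32)),np.percentile(p,[1,50,99],axis=0).round(4))
p=b(W,.41,.56,-.03,.13,.085,.11);print('toe end',len(p),cv2.minAreaRect(p[:,:2].astype(np.float32)),np.percentile(p,[1,50,99],axis=0).round(4))
p=b(W,.39,.61,.195,.24,.195,.225);print('bookedge',np.percentile(p,[1,50,99],axis=0).round(4))
E
```

```text
cover 2107 yaw -0.0256 pt [0.4985 0.2111]
[[0.4051 0.2056 0.0326]
 [0.499  0.2111 0.1177]
 [0.592  0.2168 0.193 ]]
foot underside 451 yaw 0.0662 pt [ 0.4857 -0.0025]
[[ 0.4324 -0.0082  0.0308]
 [ 0.4861 -0.0026  0.0592]
 [ 0.5383  0.0035  0.0876]]
panel 1506 ((0.47728896141052246, 0.056495897471904755), (0.11959261447191238, 0.1234862431883812), 89.79581451416016) [[0.4291 0.004  0.0074]
 [0.4814 0.0671 0.0121]
 [0.5376 0.1087 0.0166]]
toe end 472 ((0.48652318120002747, 0.009685758501291275), (0.10825008898973465, 0.022121265530586243), 3.73459529876709) [[ 0.433  -0.0027  0.0895]
 [ 0.4863  0.0094  0.095 ]
 [ 0.54    0.0214  0.0994]]
bookedge [[0.4081 0.2104 0.1959]
 [0.5031 0.2259 0.2014]
 [0.5924 0.2398 0.2071]]
```

View pics/top1.png

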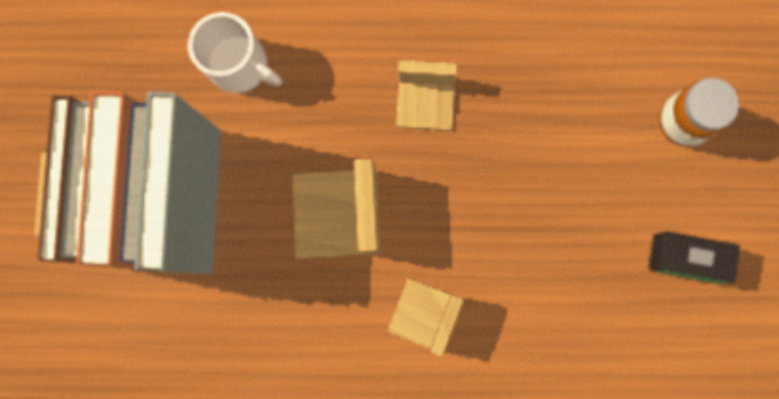

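View pics/side1.png

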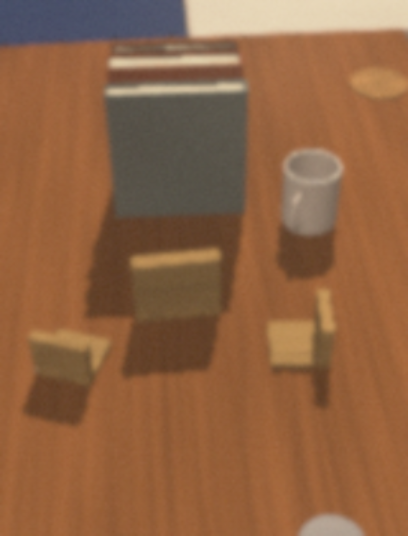

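The largest bookend is the middle one, at about (335,210) in the top crop and (175,285) in the side crop. It is 108 mm wide and 95 mm high, which matches the description. The other two, at (427,95) and (425,318) in the top crop, are only about 65 mm high and are look-alikes. The bookend's yaw is +0.066 and the cover's is -0.026. I'll rotate and rise first.

carry_out(
  motion=[0,0,-0.5,0,0,0.158,0,0,-0.5,0,0,0.158,0,0,-0.5,0,0,0.158,0,0,-0.5,0,0,0.158,0,0,-0.5,0,0,0.158,0,0,-0.5,0,0,0.158,0,0,-0.5,0,0,0.158,0,0,-0.5,0,0,0.158],
  hand=6,
)

```text
clock: 1.7
tool_pos: [0.1477, 0.6073, 0.3429]
eef_rot: [0.684, 0.729, -0.0, -0.0]
contact_force: [-0.1, -0.8, -0.0]
opening: 0.682
```

carry_out(
  motion=[-4.5,2.5,0,0,0,0,-4.5,2.5,0,0,0,0,-4.5,2.5,0,0,0,0,-4.5,2.5,0,0,0,0,-4.5,2.5,0,0,0,0,-4.5,2.5,0,0,0,0],
)

```text
clock: 2.45
tool_pos: [0.3166, 0.3468, 0.343]
eef_rot: [0.683, 0.731, 0.0, -0.0]
contact_force: [0.4, 0.6, 0.0]
opening: 0.683
```

carry_out(
  motion=[-4.5,2.5,0,0,0,0,-4.5,2.5,0,0,0,0,-4.5,2.5,0,0,0,0,-4.5,2.5,0,0,0,0,-4.5,2.5,0,0,0,0,-4.5,2.5,0,0,0,0,0,0,0,0,0,0],
)

```text
clock: 3.32
tool_pos: [0.4858, 0.0846, 0.343]
eef_rot: [0.686, 0.728, 0.0, 0.001]
contact_force: [-0.6, -0.2, 0.5]
opening: 0.682
```

carry_out(
  motion=[0,0,4,0,0,0,0,0,4,0,0,0,0,0,4,0,0,0,0,0,4,0,0,0,0,0,4,0,0,0,-2,0,0,0,0,0,-2,0,0,0,0,0,0,0,0,0,0,0],
)

```text
clock: 4.32
tool_pos: [0.4864, 0.0486, 0.1427]
eef_rot: [0.683, 0.73, -0.0, -0.0]
contact_force: [0.1, -0.6, 0.5]
opening: 0.682
```

```bash
python3 - <<'E'
from h import *
s=snapshot('side');t=snapshot('top')
a=cv2.resize(s['frame'][70:270,160:340,::-1],None,fx=2.2,fy=2.2);b=cv2.resize(t['frame'][100:300,110:290,::-1],None,fx=2.2,fy=2.2)
cv2.imwrite('pics/2.png',np.hstack([a,b]));print(monitor.get_state()['tool_pos'],monitor.get_state()['contact_force'])
E
```

```text
[0.48656046 0.05047456 0.14285177] [-0.30611209  0.78548653 -0.15982228]
```

View pics/2.png

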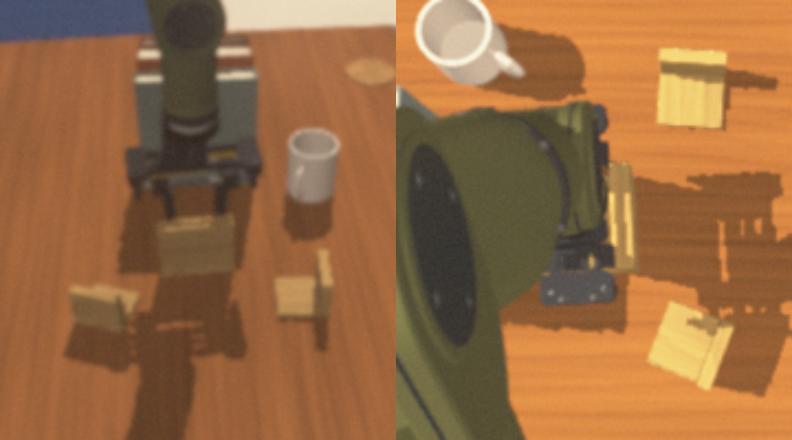

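The fingers are behind the foot and within its width, at about (195,205) in the left half of the picture. Now I'll push away from the books.

carry_out(
  motion=[-0.6,0,0,0,0,0,-0.6,0,0,0,0,0,-0.6,0,0,0,0,0,-0.6,0,0,0,0,0,-0.6,0,0,0,0,0,-0.6,0,0,0,0,0,-0.6,0,0,0,0,0,-0.6,0,0,0,0,0],
)

```text
clock: 5.42
tool_pos: [0.4898, 0.0006, 0.1426]
eef_rot: [0.683, 0.731, -0.0, 0.0]
contact_force: [-0.1, 0.3, -0.0]
opening: 0.684
```

```bash
cat > look.py <<'E'
from h import *
import sys
s=snapshot('side');W=cloud(s)
for d in finder.masks_of(s,'bookend'):
    w=W[d['pixels']];w=w[~np.isnan(w[:,0])]
    if .43<np.median(w[:,0])<.57:
        print(round(d['p'],2),np.round(np.percentile(w,[2,50,98],axis=0),3).tolist())
        q=np.round(w[abs(w[:,0]-.485)<.03],3)
        for z0 in np.arange(0,.12,.012):
            k=q[(q[:,2]>=z0)&(q[:,2]<z0+.012)]
            if len(k)>3:print('z',round(z0+.006,3),'y',np.median(k[:,1]).round(4))
st=monitor.get_state();print(st['tool_pos'],st['contact_force'])
E
python3 look.py
```

```text
[ 4.89801887e-01 -5.92144371e-06  1.42630333e-01] [-0.43992606  1.36452328  0.57776823]
```

```bash
cat > look.py <<'E'
from h import *
s=snapshot('side');W=cloud(s)
q=W[(abs(W[...,0]-.487)<.02)&(W[...,1]>-.16)&(W[...,1]<.06)&(W[...,2]<.13)&(W[...,2]>.004)]
for z0 in np.arange(0,.13,.01):
    k=q[(q[:,2]>=z0)&(q[:,2]<z0+.01)]
    if len(k)>3:print('z',round(z0+.005,3),'y',np.percentile(k[:,1],[5,50,95]).round(3),len(k))
st=monitor.get_state();print(st['tool_pos'],st['contact_force'])
save(s,'l%d'%(st['clock']*100),1.5)
E
python3 look.py
```

```text
z 0.005 y [-0.008 -0.006 -0.004] 9
z 0.015 y [-0.013 -0.011 -0.008] 15
z 0.025 y [-0.016 -0.014 -0.012] 12
z 0.035 y [-0.02   0.05   0.059] 66
z 0.045 y [-0.025 -0.023  0.058] 18
z 0.055 y [-0.029 -0.027 -0.025] 17
z 0.065 y [-0.034 -0.033 -0.031] 16
z 0.075 y [-0.037 -0.036 -0.033] 17
z 0.085 y [-0.042 -0.036 -0.029] 56
z 0.095 y [-0.031 -0.025 -0.02 ] 36
[0.48978533 0.00058296 0.14261753] [0.72049534 1.03586123 1.06849961]
```

carry_out(
  motion=[-0.5,0,0,0,0,0,-0.5,0,0,0,0,0,-0.5,0,0,0,0,0,-0.5,0,0,0,0,0,-0.5,0,0,0,0,0,-0.5,0,0,0,0,0,-0.5,0,0,0,0,0,0,0,0,0,0,0],
)

```text
clock: 6.58
tool_pos: [0.4922, -0.0344, 0.1427]
eef_rot: [0.683, 0.73, -0.0, 0.0]
contact_force: [-0.2, -0.4, -0.4]
opening: 0.684
```

```bash
python3 look.py
```

```text
z 0.025 y [-0.012 -0.001  0.004] 44
z 0.035 y [-0.028  0.005  0.009] 58
z 0.045 y [-0.084  0.007  0.017] 88
z 0.055 y [-0.082 -0.058  0.02 ] 99
z 0.065 y [-0.079  0.017  0.026] 86
z 0.075 y [0.025 0.026 0.036] 10
z 0.085 y [0.031 0.036 0.039] 32
[ 0.49219789 -0.03397765  0.14269798] [-0.20816172  0.04736733 -0.34919801]
```

```bash
ls pics; python3 look.py; python3 -c "
import cv2,glob,os
f=max(glob.glob('pics/l*.png'),key=os.path.getmtime);cv2.imwrite('pics/v.png',cv2.resize(cv2.imread(f)[150:420,240:510],None,fx=2,fy=2))"
```

```text
2.png
l557.png
l662.png
side0.png
side1.png
top0.png
top1.png
z 0.025 y [-0.091 -0.013 -0.004] 78
z 0.035 y [-0.092 -0.048 -0.002] 141
z 0.045 y [-0.089 -0.073  0.003] 115
z 0.055 y [0.    0.002 0.007] 40
z 0.065 y [0.003 0.006 0.011] 36
z 0.075 y [0.003 0.01  0.013] 39
z 0.085 y [0.009 0.012 0.014] 18
z 0.095 y [0.013 0.016 0.018] 16
z 0.105 y [0.015 0.017 0.02 ] 19
[ 0.49216717 -0.03370393  0.14268839] [0.2130042  0.53240721 0.50813964]
```

View pics/v.png

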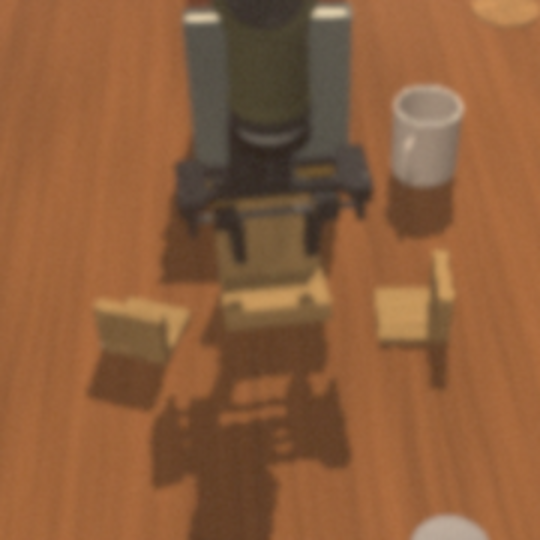

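The picture caught it mid-fall, with the foot dropping at about (275,300). I'll let it settle, then rise.

carry_out(
  motion=[0,0,0,0,0,0,0,0,0,0,0,0,0,0,0,0,0,0,0,0,0,0,0,0],
)

```text
clock: 7.18
tool_pos: [0.4922, -0.0337, 0.1427]
eef_rot: [0.683, 0.731, 0.0, -0.0]
contact_force: [0.1, -0.2, 0.6]
opening: 0.683
```

```bash
python3 look.py
```

```text
z 0.005 y [-0.101 -0.098 -0.097] 19
z 0.015 y [-0.099 -0.064 -0.018] 144
z 0.025 y [-0.096 -0.053 -0.014] 155
z 0.035 y [-0.019 -0.015 -0.013] 25
z 0.045 y [-0.018 -0.015 -0.014] 29
z 0.055 y [-0.017 -0.015 -0.013] 26
z 0.065 y [-0.018 -0.016 -0.013] 31
z 0.075 y [-0.017 -0.015 -0.012] 30
z 0.085 y [-0.018 -0.015 -0.013] 33
z 0.095 y [-0.017 -0.015 -0.013] 27
z 0.105 y [-0.018 -0.015 -0.012] 35
[ 0.49217709 -0.03375345  0.14270015] [-0.34438573  0.27500196 -0.58680755]
```

carry_out(
  motion=[0,0,-4,0,0,0,0,0,-4,0,0,0,0,0,-4,0,0,0,-2.7,-0.15,0,0,0,0.022,-2.7,-0.15,0,0,0,0.022,-2.7,-0.15,0,0,0,0.022,-2.7,-0.15,0,0,0,0.022,0,0,0,0,0,0],
)

```text
clock: 8.22
tool_pos: [0.4894, -0.1441, 0.2627]
eef_rot: [0.716, 0.698, -0.001, 0.0]
contact_force: [0.8, -0.3, 0.0]
opening: 0.681
```

carry_out(
  motion=[0,0,3.1,0,0,0,0,0,3.1,0,0,0,0,0,3.1,0,0,0,0,0,3.1,0,0,0,0,0,3.1,0,0,0,0,0,3.1,0,0,0,0,0,0,0,0,0],
)

```text
clock: 9.1
tool_pos: [0.489, -0.1401, 0.0751]
eef_rot: [0.713, 0.701, -0.001, -0.002]
contact_force: [-0.2, 0.0, -0.5]
opening: 0.678
```

```bash
python3 look.py; python3 - <<'E'
from h import *
t=snapshot('top');s=snapshot('side')
cv2.imwrite('pics/v2.png',np.hstack([cv2.resize(i['frame'][r:r+180,c:c+180,::-1],None,fx=2.2,fy=2.2) for i,r,c in((s,110,160),(t,110,130))]))
print(R.from_quat(monitor.get_state()['eef_rot']).as_matrix().round(3))
E
```

```text
z 0.005 y [-0.101 -0.099 -0.098] 10
z 0.015 y [-0.098 -0.093 -0.088] 11
z 0.025 y [-0.099 -0.095 -0.091] 23
z 0.125 y [-0.159 -0.157 -0.155] 8
[ 0.48967559 -0.14062774  0.0763394 ] [0.46163919 0.87022301 1.231532  ]
[[ 0.019  1.     0.001]
 [ 1.    -0.019  0.   ]
 [ 0.     0.001 -1.   ]]
```

View pics/v2.png

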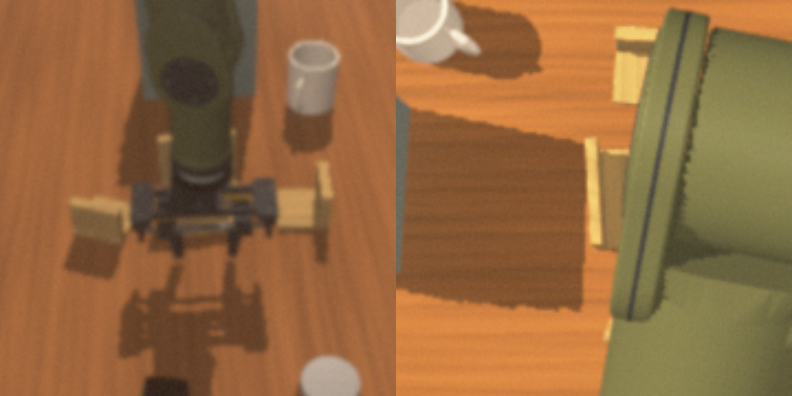

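carry_out(
  motion=[1.2,0,0,0,0,0.006,1.2,0,0,0,0,0,1.2,0,0,0,0,0,1.2,0,0,0,0,0,1,0,0,0,0,0,1,0,0,0,0,0,1,0,0,0,0,0,1,0,0,0,0,0],
)

```text
clock: 10.25
tool_pos: [0.4926, -0.0544, 0.0769]
eef_rot: [0.717, 0.697, -0.0, 0.001]
contact_force: [0.0, -5.4, 4.3]
opening: 0.679
```

carry_out(
  motion=[1,0,0,0,0,0,1,0,0,0,0,0,1,0,0,0,0,0,1,0,0,0,0,0,1,0,0,0,0,0,1,0,0,0,0,0,1,0,0,0,0,0,1,0,0,0,0,0],
)

```text
clock: 11.25
tool_pos: [0.4944, 0.0255, 0.0769]
eef_rot: [0.717, 0.697, -0.0, 0.001]
contact_force: [0.2, -4.9, 3.5]
opening: 0.687
```

```bash
cat > meas.py <<'E'
from h import *
t=snapshot('top');W=cloud(t);s=snapshot('side')
for nm,W in(('top',W),('side',cloud(s))):
  q=W[(W[...,0]>.42)&(W[...,0]<.57)&(W[...,1]>-.02)&(W[...,1]<.215)&(W[...,2]>.085)&(W[...,2]<.116)]
  q=q[q[:,2]>.104] if nm=='top' else q
  if len(q)>20:
    q=q.astype(np.float32);print(nm,len(q),'centre,size,ang',cv2.minAreaRect(q[:,:2]),np.percentile(q,[2,50,98],axis=0).round(4).tolist())
st=monitor.get_state();print(st['tool_pos'],R.from_quat(st['eef_rot']).as_matrix()[:2,1],st['contact_force'])
cv2.imwrite('pics/v%d.png'%(st['clock']*100),np.hstack([cv2.resize(i['frame'][r:r+180,c:c+180,::-1],None,fx=2.2,fy=2.2) for i,r,c in((s,80,160),(t,110,100))]))
print('pics/v%d.png'%(st['clock']*100))
E
python3 meas.py
```

```text
Traceback (most recent call last):
  File "meas.py", line 7, in <module>
    q=q.astype(np.float32);print(nm,len(q),'centre,size,ang',cv2.minAreaRect(q[:,:2]),np.percentile(q,[2,50,98],axis=0).round(4).tolist())
                                                             ~~~~~~~~~~~~~~~^^^^^^^^^
cv2.error: OpenCV(4.12.0) /io/opencv/modules/imgproc/src/convhull.cpp:143: error: (-215:Assertion failed) total >= 0 && (depth == CV_32F || depth == CV_32S) in function 'convexHull'
```

```bash
sed -i 's/cv2.minAreaRect(q\[:,:2\])/cv2.minAreaRect(q[:,:2].copy())/' meas.py; python3 meas.py
```

```text
top 21 centre,size,ang ((0.4333357810974121, 0.026674386113882065), (0.03725060820579529, 0.06115967407822609), 11.76174259185791) [[0.4209, -0.0063, 0.1044], [0.4393, 0.0145, 0.1081], [0.4541, 0.0565, 0.1157]]
side 594 centre,size,ang ((0.4950735569000244, 0.10077442228794098), (0.22822068631649017, 0.14916686713695526), 89.94910430908203) [[0.4234, -0.0109, 0.0864], [0.5104, 0.0073, 0.1001], [0.5665, 0.2139, 0.1156]]
[0.49420643 0.0272775  0.07657806] [ 0.99969804 -0.02457235] [-0.0034314  -0.37764428 -0.78067583]
pics/v1145.png
```

View pics/v1145.png

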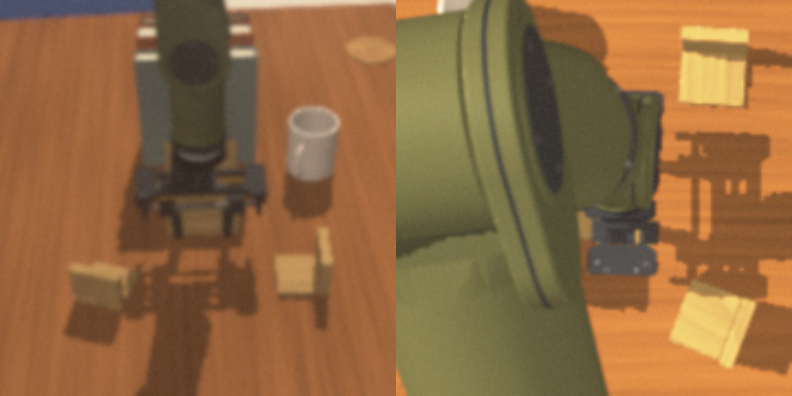

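```bash
python3 - <<'E'
from h import *
for n in('side','top'):
  W=cloud(snapshot(n));q=W[(W[...,0]>.3)&(W[...,0]<.6)&(W[...,2]>.11)&(W[...,1]>-.1)]
  for y in np.arange(-.1,.5,.04):
    k=q[(q[:,1]>y)&(q[:,1]<y+.04)]
    if len(k)>5:print(n,round(y+.02,2),np.percentile(k[:,2],[2,50,98]).round(3),len(k))
print(monitor.get_state()['q'].round(3) if hasattr(monitor.get_state()['q'],'round') else monitor.get_state()['q'])
E
```

```text
side -0.04 [0.308 0.337 0.376] 129
side -0.0 [0.116 0.476 0.607] 6434
side 0.04 [0.112 0.119 0.596] 355
side 0.2 [0.112 0.155 0.203] 654
side 0.24 [0.197 0.2   0.206] 96
side 0.28 [0.19  0.209 0.215] 188
side 0.32 [0.199 0.204 0.215] 43
side 0.36 [0.198 0.202 0.206] 30
top -0.0 [0.121 0.637 0.728] 10188
top 0.04 [0.12  0.69  0.728] 10320
top 0.08 [0.626 0.714 0.727] 7188
top 0.12 [0.701 0.72  0.727] 148
top 0.32 [0.162 0.2   0.208] 247
top 0.36 [0.174 0.201 0.207] 216
[-0.165  0.937  0.03   2.093 -0.221  0.115  0.047]
```

carry_out(
  motion=[1,0,0,0,0,0,1,0,0,0,0,0,1,0,0,0,0,0,1,0,0,0,0,0,1,0,0,0,0,0,1,0,0,0,0,0,0.5,0,0,0,0,0,0,0,0,0,0,0],
)

```text
clock: 12.55
tool_pos: [0.4961, 0.0921, 0.0768]
eef_rot: [0.716, 0.698, 0.0, -0.0]
contact_force: [-0.5, 1.3, -0.7]
opening: 0.678
```

```bash
cat > m2.py <<'E'
from h import *
W=cloud(snapshot('side'))
st=monitor.get_state();ty=st['tool_pos'][1]
q=W[(W[...,0]>.43)&(W[...,0]<.56)&(W[...,2]>.004)&(W[...,2]<.024)&(W[...,1]>ty-.01)&(W[...,1]<ty+.03)]
k=q[abs(q[:,2]-.012)<.008];print('foot end y',np.percentile(k,[2,10,50,98],axis=0).round(4).tolist())
q=W[(W[...,0]>.43)&(W[...,0]<.56)&(W[...,2]>.04)&(W[...,2]<.107)&(W[...,1]>ty+.06)&(W[...,1]<.205)]
if len(q): print('panel front',len(q),np.percentile(q,[2,50,98],axis=0).round(4).tolist())
print(st['clock'],st['tool_pos'],st['contact_force'],R.from_quat(st['eef_rot']).as_matrix()[1,1])
E
python3 m2.py
```

```text
foot end y [[0.445, 0.096, 0.0052], [0.4623, 0.0989, 0.0072], [0.4972, 0.1023, 0.0163], [0.552, 0.1201, 0.0198]]
panel front 86 [[0.446, 0.1798, 0.0606], [0.5414, 0.1839, 0.0803], [0.5525, 0.1902, 0.1064]]
12.6 [0.49608628 0.09176452 0.07680471] [-0.44912716  0.07163971  0.40230057] -0.025103986149421775
```

carry_out(
  motion=[0.3,0,0,0,0,0,0.3,0,0,0,0,0,0.3,0,0,0,0,0,0.2,0,0,0,0,0,0.2,0,0,0,0,0,0,0,0,0,0,0],
)

```text
clock: 13.35
tool_pos: [0.4964, 0.1041, 0.0768]
eef_rot: [0.716, 0.698, 0.0, 0.0]
contact_force: [0.0, -4.4, 3.3]
opening: 0.682
```

```bash
python3 m2.py
```

```text
foot end y [[0.4449, 0.0997, 0.0046], [0.4579, 0.1093, 0.0062], [0.495, 0.1129, 0.0163], [0.55, 0.1326, 0.0197]]
panel front 85 [[0.4461, 0.1901, 0.0622], [0.5389, 0.1944, 0.0811], [0.5534, 0.2009, 0.1067]]
13.4 [0.49636494 0.10407996 0.07679124] [ 0.71361271 -3.69592798  2.96662323] -0.026018701514804333
```

carry_out(
  motion=[0.1,0,0,0,0,0,0.1,0,0,0,0,0,0.1,0,0,0,0,0,0,0,0,0,0,0],
)

```text
clock: 13.9
tool_pos: [0.4964, 0.1067, 0.0768]
eef_rot: [0.716, 0.698, -0.0, 0.0]
contact_force: [-0.4, -4.2, 3.4]
opening: 0.682
```

carry_out(
  motion=[0.1,0,0,0,0,0,0.1,0,0,0,0,0,0,0,0,0,0,0],
)

```text
clock: 14.28
tool_pos: [0.4964, 0.1078, 0.0768]
eef_rot: [0.717, 0.697, -0.001, 0.001]
contact_force: [0.2, -7.5, 3.3]
opening: 0.68
```

Force is rising, so the bookend is meeting the cover. I'll press a little more.

carry_out(
  motion=[0.1,0,0,0,0,0,0.1,0,0,0,0,0,0,0,0,0,0,0],
)

```text
clock: 14.65
tool_pos: [0.4964, 0.108, 0.0768]
eef_rot: [0.717, 0.697, -0.001, 0.001]
contact_force: [0.4, -10.5, 4.0]
opening: 0.68
```

```bash
python3 m2.py
```

```text
foot end y [[0.4453, 0.1034, 0.0049], [0.4693, 0.1119, 0.0064], [0.4976, 0.1162, 0.0153], [0.5496, 0.1373, 0.02]]
panel front 82 [[0.4463, 0.1938, 0.0643], [0.5392, 0.1982, 0.0793], [0.5535, 0.2039, 0.1063]]
14.7 [0.49639325 0.10801536 0.0768096 ] [  0.82686272 -10.62398893   4.22298031] -0.02827385378341906
```

It has stopped at about 10 N, and the back is at y≈0.210, so it is seated. Now I'll back off and rise.

carry_out(
  motion=[-0.4,0,0,0,0,0,-1,0,0,0,0,0,-2,0,0,0,0,0,-2,0,0,0,0,0,-2,0,0,0,0,0,0,0,-4,0,0,0,0,0,-5,0,0,0,0,0,-5,0,0,0],
)

```text
clock: 15.7
tool_pos: [0.4943, 0.0377, 0.2179]
eef_rot: [0.716, 0.698, 0.0, -0.001]
contact_force: [1.4, 0.5, 0.2]
opening: 0.682
```

carry_out(
  motion=[-5,0,-4,0,0,0,-5,0,-4,0,0,0,-5,0,-2,0,0,0,-5,0,0,0,0,0,-5,0,0,0,0,0,0,0,0,0,0,0,0,0,0,0,0,0],
)

```text
clock: 16.58
tool_pos: [0.4882, -0.2094, 0.3145]
eef_rot: [0.716, 0.698, 0.001, -0.001]
contact_force: [0.5, 1.0, -0.1]
opening: 0.677
```

```bash
python3 - <<'E'
from h import *
s=snapshot('side');W2=cloud(s);t=snapshot('top');W=cloud(t)
def b(W,x0,x1,y0,y1,z0,z1):return W[(W[...,0]>x0)&(W[...,0]<x1)&(W[...,1]>y0)&(W[...,1]<y1)&(W[...,2]>z0)&(W[...,2]<z1)]
def fit(p,n):
    if len(p)<10: print(n,len(p));return
    d=cv2.fitLine(p[:,:2].astype(np.float32).copy(),cv2.DIST_HUBER,0,.01,.01).ravel()
    if d[0]<0:d*=[-1,-1,1,1]
    print(n,len(p),'yaw',np.arctan2(d[1],d[0]).round(4),'pt',d[2:].round(4),np.percentile(p,[2,98],axis=0).round(4).tolist())
fit(b(W2,.4,.6,.2,.225,.13,.195),'cover');fit(b(W2,.43,.57,.18,.2055,.035,.1),'panel front');fit(b(W2,.43,.57,.1,.13,.004,.018),'foot end')
fit(b(W,.42,.58,.18,.216,.106,.114),'panel top')
for z in(.04,.06,.08,.1):
    k=b(W2,.45,.54,.18,.2055,z-.01,z+.01);print(z,np.median(k[:,1]).round(4))
for n in('mug','jar','clock'):
    for d in finder.masks_of(t,n)[:1]: print(n,np.nanmedian(W[d['pixels']],0).round(3),d['extent'])
cv2.imwrite('pics/end.png',np.hstack([cv2.resize(i['frame'][r:r+180,c:c+180,::-1],None,fx=2.2,fy=2.2) for i,r,c in((s,70,160),(t,90,60))]))
st=monitor.get_state();print(st['tool_pos'],st['contact_force'],st['clock'])
E
```

```text
cover 305 yaw -0.0267 pt [0.5019 0.2113] [[0.4052, 0.2061, 0.1316], [0.5924, 0.2176, 0.1938]]
panel front 38 yaw -0.0255 pt [0.5426 0.1975] [[0.5283, 0.1936, 0.065], [0.5554, 0.2016, 0.0892]]
foot end 77 yaw -0.0345 pt [0.4951 0.1158] [[0.452, 0.112, 0.0042], [0.5379, 0.1198, 0.0173]]
panel top 319 yaw -0.0253 pt [0.5007 0.2062] [[0.4405, 0.1987, 0.1065], [0.5608, 0.2136, 0.1134]]
0.04 nan
0.06 0.1992
0.08 0.1974
0.1 nan
mug [0.69  0.194 0.048] [118.0, 96.5, 164.7, 134.8]
[ 0.48843386 -0.20906347  0.31469558] [ 0.27417112 -0.96958348 -0.48208247] 16.825
  return _methods._mean(a, axis=axis, dtype=dtype,
  ret = ret.dtype.type(ret / rcount)
```

View pics/end.png

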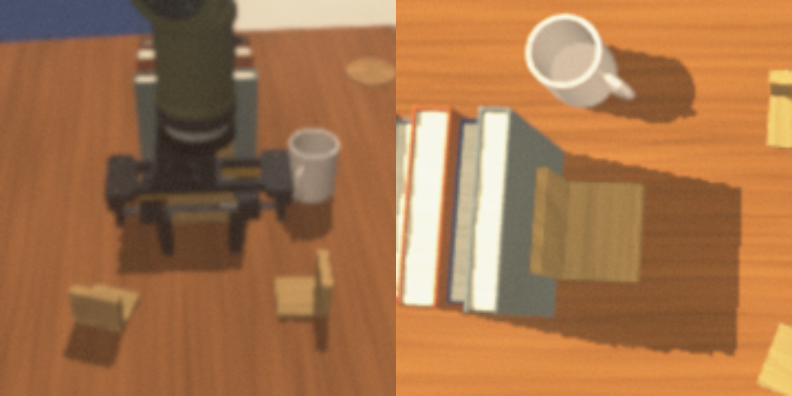

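The bookend stands flat against the cover with no visible gap, at about (545,225) in the right half of the picture, and the mug hasn't moved. Handing in.

```bash
python3 -c "
from plant import workorder;print(workorder.finish_job())"
```

```text
the job is handed in; nothing more can be done
None
```

The largest bookend is standing flat against the end book's cover, and I handed the job in at about 17 s of the 58 s; no verdict is reported. I pushed its foot over with the fingers so it dropped upright about 0.21 m from the books. I then pushed it low at the foot's end until it stopped against the cover at about 10 N, backed off and rose clear.

What the last checks showed:
- **Contact with the cover:** the bookend's back comes out at about y = 0.2108 and the cover at 0.2113, a gap of roughly 0.5 mm. The calibration is only good to about 2 mm.
- **Alignment:** the back's yaw is -0.025 rad from the panel's front face and top edge, against -0.027 rad for the cover. The foot's end read -0.035 rad, about 0.01 rad off the others.
- **Centring:** the bookend's middle is within about 5 mm of the cover's middle.
- **Upright:** the top edge is at the right height. The final side view was mostly hidden by the arm, so lean was not measured at the end. Just after it stood up, the panel measured vertical.
- **Mug:** it has not moved.
- **Jar and clock:** the detector did not find either in the last top picture, so I did not re-measure them. The gripper's path stayed away from both, and I saw no unexpected contact force.

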